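# Pass box: feel that the inner door is shut, then open the outer door

### The job

The capped specimen cup is waiting to go into the glovebox through the pass box. First push down on the handle of the inner door (the one next to the glovebox) until you feel it firmly home; only then lift the outer door (the one at the bench end) all the way up and let go, leaving it up and the inner door shut. Do not disturb the cup waiting in front of the outer door.

Things in the scene. Friction and masses are not known exactly. Their poses are not given: they have to be found in the camera images.
- passbox: Fixed steel pass box on the bench, 270 mm long, 200 wide, 130 high, clear roof; origin under its centre. Its y axis runs along it from the inner door (y -120 mm) to the outer (+120), z up. A duct joins the inner end to a big clear glovebox, 320 high, whose wall is 160 mm beyond the inner door. A loose glass dish, 90 across and 13 high, stands on the roof between the doors.
- inner_handle (a point): Centre of the handle of the inner door (the one next to the glovebox), an upright metal door sliding straight up. The handle is a level black bar on top of the door, 110 mm long across the box, 14 thick, 20 high; with the door shut its centre is 172 above the bench, 42 above the roof. Open beneath but for two posts 45 mm either side of its middle. Axes as passbox.
- outer_handle (a point): Centre of the handle of the outer door, at the pass box's free end facing the open bench, 240 mm from the inner one: the same bar on the same kind of door. Axes as passbox.
- inner_door (a joint): Height of the inner door, m: 0 shut (hard stop), 0.09 upper stop. Found shut or up to 25 mm ajar. The doors weigh about 0.35 kg and stay where they are left (6 N of guide friction): an ajar door goes down under a push of 1 to 4 N, then stops firmly; lifting takes 8 to 11 N.
- outer_door (a joint): Height of the outer door above its shut position, m: 0 is shut, 0.09 is fully up (hard stop). It starts shut, with the same weight and friction as the inner one.
- cup_center (a point): Centre (half-way up, 34 mm) of the loose specimen cup that stands waiting on the bench 110 to 170 mm beyond the outer door: clear, with a wide screw cap, 66 mm across and 68 high. Not to be touched. Other similar cups stand farther off.
Things that resemble listed ones, but are neither listed nor needed, are in the scene too. Leave any blue or grey look-alike of the part that bears cup_center alone.

How it is judged:
On the way, in this order (a step that is already met when the one before it is completed fails the run):
1. the inner door is pressed by the fingers with more than 3 N while shut (within 3 mm), the outer door still shut (contact force between the fingers and inner_door above 3 N and value of joint inner_door below 0.003 m and value of joint outer_door below 0.01 m), for 0.2 s.
2. the outer door is lifted to within 20 mm of its upper stop (value of joint outer_door above 0.07 m), for 0.2 s.
At the end, for the whole second after the job is handed in: The outer door stands up by itself, within 20 mm of its upper stop; the inner door is shut within 5 mm; the specimen cup stands upright within 20 mm of where it was (value of joint outer_door above 0.07 m and value of joint inner_door below 0.005 m and distance of cup_center from where it was at the start of the episode below 0.02 m and angle between cup_center's own z axis and vertical below 0.17 rad); the robot touches nothing.
It fails at once if the outer door is open by more than 10 mm while the inner door is open by more than 5 mm (value of joint outer_door above 0.01 m and value of joint inner_door above 0.005 m).
It fails at once if the waiting cup is pushed more than 20 mm or knocked over (distance of cup_center from where it was at the start of the episode above 0.02 m or angle between cup_center's own z axis and vertical above 0.35 rad).
It also fails if it takes over 48 s, if anything falls off the work surface, if the arm or the gripper's body presses on something with over 40 N, if the wrist force passes 120 N, or if a joint passes its speed limit or range.

### The arm

A 7-joint arm with a two-finger parallel gripper is mounted at the origin on the work surface. World frame = base frame: x ahead of the robot, y to its left, z up, the work surface at z = 0. Lengths are in m, angles in rad, forces in N, time in s.
With the tool pointing down it reaches from about 0.4 to 0.85 m from the base axis. Payload 10.4 kg.
Tool frame: the origin (TCP) lies midway between the tips of the shut fingers; the grasp point (between the pads) lies 19 mm behind it; z points along the fingers, x is the direction in which the jaws open and shut, and the axes are right-handed (so a half turn about z gives the same grasp; the last joint's range is limited). The gripper opens to 85 mm and grips with 20 to 120 N. Pads are 22 mm wide; open, the fingers measure 114 mm over their backs; the gripper's body (76 mm by 85 mm) begins 54 mm behind the grasp point. The pads swing forward as they close: fully open they stand 13 mm farther back than shut.
Start: joints at [-1.256, 0.332, -0.065, 1.46, 0.022, 1.35, -0.088], TCP at [0.207, 0.59, 0.231] pointing down, gripper open.
Joint ranges: [-2.6, 2.6], [-0.5, 2.12], [-1.47, 1.34], [0.16, 2.42], [-1.27, 4.41], [0.06, 2.06], [-2.6, 2.6]. Speed limits (rad/s): [2.22, 2.22, 2.79, 2.79, 3.14, 3.14, 3.14].

### API

Orientations are given as a unit quaternion [x, y, z, w].
In Python, from workcell import telemetry, eyes, order gives the robot as it stands.
- The arm moves only by the tool servo_tool, never from a script. Its argument "deltas" is a list of rows, each a list of 3 entries, a list of its own where there are three numbers: the shift along the tool's x, y, z in cm, then the turn about the tool's z in rad, then the finger opening in cm, from 0 to 8.54. A call has 1 to 12 rows; each row shifts and turns the pose as measured when the row begins, along the tool's axes as they then stand; what a row does not reach is not made up. A row lasts 1/12 s, in which the tool goes at most 41.7 mm and 7.16 degrees, less where a joint would pass 70% of its speed; a pose out of reach is approached as far as the arm can. A call is refused whole if a number of a shift passes 4.17 or a number of a turn 0.125, either way. A call with a gripper value outside its range is refused whole. The fingers move at their own pace and stop on an object; "force" is the grip in N (left out, the last holds). Time passes only in rows, so rows that do not move let the fingers close. It gives the time, the measured TCP pose, the force and the opening at its end, in the units of the state.
- telemetry.get_obs(): the state, without advancing time (a new reading comes with each control period).
- eyes.camera(name): name is "scene" or "top"; returns (picture, depth): 400x640x3 uint8, blue, green, red; 400x640 float32, m along the optical axis (not along the pixel's ray), 0 where there is no reading.
- eyes.calibration(name): a dict with "fx", "fy", "cx", "cy" (pixels), "distortion" ([k1, k2, p1, p2, k3] as OpenCV has them; the pictures are not rectified), "rvec" (rotation vector, rad) and "tvec" (3), from world to camera coordinates, as OpenCV has them. Camera axes: x right, y down, z forward; pixel columns grow to the right and rows downward; lengths in m; the calibration is good to about 2 mm. A picture is of the moment at which its call begins. calibration takes no time and is no camera call.
- order.hand_in(): hands the job in, once; it reports no verdict.
The state is a dict: "clock": time; "joint_pos": joint angles; "joint_velocities": joint speeds; "tau": joint torques, N m; "position": TCP position; "ee_rot": TCP orientation; "ft_force": force on the tool from outside, world axes, zero at the start; "torque": the same for the moment, N m; "grip_width": opening from 0.0 (shut) to 1.0 (fully open).
Only numpy, scipy, OpenCV 4.12 (cv2) and the standard library are available. Lean on these libraries where they do the work, as an engineer would, in place of code of your own. Each camera call takes 0.05 s, during which the arm holds its last target. There are 200 camera calls.

## Working session

There is one attempt and no reset: what is moved stays moved. The work goes in short steps, Python scripts to look and compute and a tool call to move; the robot and the scene stay as the last step left them, time stands still between calls to the robot, and variables do not carry over. Pictures are saved under pics/ and viewed, about 8 in all and at most 12, crops included, and the job is handed in when it is done.

Besides the shell and the picture viewer there is one more tool, called after "Emit:" as name([rows], argument=value, ...), one row to a line, values as JSON. servo_tool: Moves the arm, as the interface text tells. Its arguments: {"type":"object","properties":{"deltas":{"type":"array"},"force":{"type":"number"}},"required":["deltas"]}

```bash
mkdir -p pics; cat > h.py <<'E'
import numpy as np, cv2
from workcell import telemetry, eyes, order
def cap(n,f):
    im,d=eyes.camera(n); cv2.imwrite(f'pics/{f}.png',im); np.save(f'pics/{f}.npy',d); return im,d
def world(n,uv,z):
    "pixels uv, depth z along axis -> world"
    c=eyes.calibration(n);K=np.array([[c['fx'],0,c['cx']],[0,c['fy'],c['cy']],[0,0,1]])
    p=cv2.undistortPoints(np.float64(uv).reshape(-1,1,2),K,np.float64(c['distortion'])).reshape(-1,2)
    R=cv2.Rodrigues(np.float64(c['rvec']))[0]
    X=np.c_[p,np.ones(len(p))]*np.float64(z).reshape(-1,1)
    return (X-np.float64(c['tvec']).ravel())@R
def proj(n,P):
    c=eyes.calibration(n);K=np.array([[c['fx'],0,c['cx']],[0,c['fy'],c['cy']],[0,0,1]])
    return cv2.projectPoints(np.float64(P).reshape(-1,3),np.float64(c['rvec']),np.float64(c['tvec']),K,np.float64(c['distortion']))[0].reshape(-1,2)
def cloud(n,d):
    v,u=np.indices(d.shape); return world(n,np.c_[u.ravel(),v.ravel()],d.ravel()).reshape(*d.shape,3)
E
python3 - <<'E'
from h import *
for n in('top','scene'): cap(n,n+'0')
s=telemetry.get_obs();print(s)
E
```

```text
{'clock': 0.1, 'joint_pos': array([-1.25560721,  0.33278773, -0.06472297,  1.46086277,  0.02160544,
        1.34989926, -0.08845915]), 'joint_velocities': array([ 1.27221432e-03, -1.04280501e-03,  1.28547901e-03, -2.10072376e-03,
       -1.22930407e-03, -2.24195222e-05, -9.57725333e-04]), 'tau': array([ 7.78945268e-04, -6.26740122e+01,  4.88294754e-02, -3.92431891e+01,
        1.62354513e-02,  6.83295628e-03, -1.17769414e-05]), 'position': array([0.20700588, 0.58936469, 0.23060604]), 'ee_rot': array([ 8.15880822e-01,  5.78219756e-01, -4.97992632e-04,  3.86928177e-04]), 'ft_force': array([-0.08607107, -0.59954606, -0.02537262]), 'torque': array([-0.01660116, -0.00353199,  0.05604145]), 'grip_width': 0.9981643441420024}
```

View pics/top0.png

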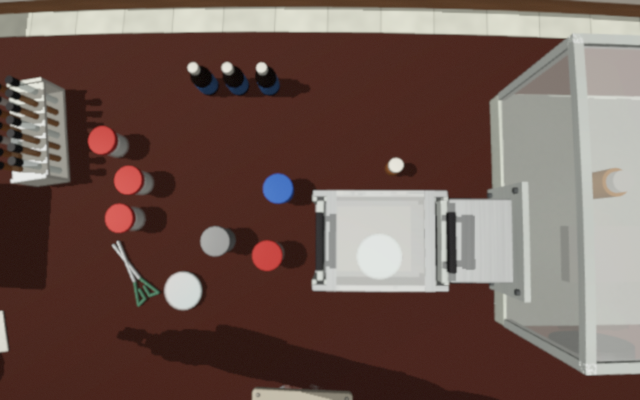

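View pics/scene0.png

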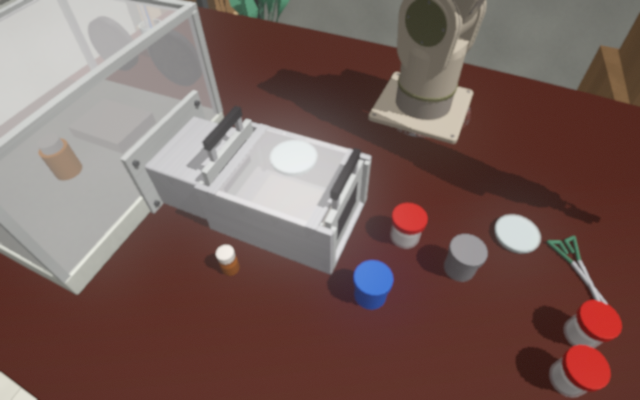

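The top view shows the outer handle near (320,242), the inner one near (451,242), the red-capped waiting cup at (267,255) and the dish at (379,256). Next I measure them from depth.

```bash
python3 - <<'E'
from h import *
for n in('top','scene'):
    im=cv2.imread(f'pics/{n}0.png');d=np.load(f'pics/{n}0.npy');W=cloud(n,d)
    g=im.max(2)
    for nm,(u0,u1,v0,v1) in {'top':{'outer':(310,330,205,285),'inner':(440,462,205,280)},'scene':{'inner':(200,245,105,150),'outer':(325,365,148,200)}}[n].items():
        w=W[v0:v1,u0:u1];m=(g[v0:v1,u0:u1]<60)&(w[...,2]>.12)&(w[...,2]<.25)&(d[v0:v1,u0:u1]>0)
        vv,uu=np.nonzero(m);p=w[m];zt=np.percentile(p[:,2],90);q=p[abs(p[:,2]-zt)<.006]
        r=cv2.minAreaRect((q[:,:2]*1000).astype(np.float32))
        print(n,nm,m.sum(),'ztop',zt.round(4),'rect',np.round(r[0],1),np.round(r[1],1),round(r[2],1),'mean',q.mean(0).round(4))
    if n=='top':
        for nm,(u0,u1,v0,v1) in {'cup':(262,273,250,261),'blue':(272,284,183,195),'grey':(208,222,234,248),'dish':(370,388,246,266),'crossbar':(426,434,200,285),'postfr':(316,322,193,198),'duct':(470,505,210,270),'gbwall':(522,527,190,295),'gbtop':(574,582,60,350)}.items():
            w=W[v0:v1,u0:u1].reshape(-1,3);print(nm,np.median(w,0).round(3),w.min(0).round(3),w.max(0).round(3))
E
```

```text
top outer 385 ztop 0.1836 rect [467.9 -34.8] [100.4  11.3] 1.5 mean [ 0.4679 -0.0348  0.1819]
top inner 448 ztop 0.2059 rect [ 473.4 -272. ] [103.6  12.9] 1.8 mean [ 0.4721 -0.2723  0.2044]
cup [0.429 0.082 0.068] [0.418 0.07  0.065] [0.44  0.094 0.071]
blue [0.574 0.063 0.068] [ 0.498 -0.06   0.064] [0.587 0.076 0.869]
grey [0.457 0.199 0.068] [0.442 0.184 0.064] [0.472 0.215 0.072]
dish [ 0.442 -0.15   0.143] [ 0.422 -0.168  0.139] [ 0.498 -0.06   0.869]
crossbar [ 0.47  -0.252  0.131] [ 0.386 -0.261  0.128] [ 0.553 -0.06   0.869]
postfr [ 0.558 -0.029  0.13 ] [ 0.555 -0.034  0.109] [ 0.562 -0.024  0.132]
duct [ 0.477 -0.373  0.115] [ 0.416 -0.409  0.111] [ 0.538 -0.06   0.869]
gbwall [ 0.475 -0.427  0.159] [ 0.375 -0.432  0.15 ] [ 0.575 -0.06   0.869]
gbtop [ 0.538 -0.434  0.31 ] [ 0.313 -0.445  0.284] [ 0.764 -0.06   0.869]Traceback (most recent call last):
  File "<stdin>", line 7, in <module>
    return _quantile_unchecked(
        a, q, axis, out, overwrite_input, method, keepdims, weights)
    return _ureduce(a,
                    func=_quantile_ureduce_func,
    ...<5 lines>...
                    overwrite_input=overwrite_input,
                    method=method)
    r = func(a, **kwargs)
    result = _quantile(arr,
                       quantiles=q,
    ...<2 lines>...
                       out=out,
                       weights=wgt)
    slices_having_nans = np.isnan(arr[-1, ...])
                                  ~~~^^^^^^^^^
IndexError: index -1 is out of bounds for axis 0 with size 0
```

Heights agree: the inner bar top is at 0.205, so that door is about 22 mm ajar. The outer bar top is at 0.183, so it is shut. The bars measure about 237 mm apart and the box yaw is about 1.4°. I'll start by turning the tool so the jaws lie along the box, with the fingers shut.

Emit:
servo_tool([
  [[0, 0, -1.5], -0.12, 0],
  [[0, 0, -1.5], -0.12, 0],
  [[0, 0, -1.5], -0.12, 0],
  [[-2, 2, 0], 0, 0],
  [[-3, 2, 0], 0, 0],
  [[-3, 2, 0], 0, 0],
  [[-3, 2, 0], 0, 0],
], force=60)

```text
clock: 0.68
position: [0.2854, 0.4837, 0.2726]
ee_rot: [0.687, 0.726, -0.005, 0.0]
ft_force: [1.6, 0.4, -0.6]
grip_width: 0.01
```

Emit:
servo_tool([
  [[-3.8, 1.4, 0], 0, 0],
  [[-3.8, 1.4, 0], 0, 0],
  [[-3.8, 1.4, 0], 0, 0],
  [[-3.8, 1.4, 0], 0, 0],
  [[-3.8, 1.4, 0], 0, 0],
  [[-3.8, 1.4, 0], 0, 0],
  [[-3.8, 1.4, 0], 0, 0],
  [[-3.8, 1.4, 0], 0, 0],
  [[-3.8, 1, 0], 0, 0],
  [[-3.8, 1, 0], 0, 0],
  [[-3.8, 1, 0], 0, 0],
  [[-3.8, 0, 0], 0, 0],
])

```text
clock: 1.68
position: [0.4547, 0.0171, 0.2714]
ee_rot: [0.687, 0.726, -0.007, -0.001]
ft_force: [0.6, 0.3, -0.2]
grip_width: 0.0
```

Emit:
servo_tool([
  [[-3.5, 0, 0], 0.03, 0],
  [[-3.5, 0, 0], 0, 0],
  [[-3.5, 0, 0], 0, 0],
  [[-3.5, 0, 0], 0, 0],
  [[-3.5, 0, 0], 0, 0],
  [[-3.5, 0, 0], 0, 0],
  [[-3.5, 0, 0], 0, 0],
  [[-3, 0, 0], 0, 0],
  [[-1.5, 0, 0], 0, 0],
  [[0, 0, 0], 0, 0],
])

```text
clock: 2.52
position: [0.4559, -0.2964, 0.273]
ee_rot: [0.702, 0.712, -0.008, -0.0]
ft_force: [-0.3, 0.5, -0.1]
grip_width: 0.004
```

```bash
python3 - <<'E'
from h import *
from scipy.spatial.transform import Rotation as R
s=telemetry.get_obs();r=R.from_quat(s['ee_rot']);p=s['position']
print(p,r.as_matrix().round(3).tolist(),s['ft_force'],s['joint_pos'].round(2))
print('to inner, tool cm',100*r.inv().apply(np.array([.4725,-.272,.205])-p))
E
```

```text
[ 0.45593512 -0.29638009  0.27296919] [[-0.014, 1.0, -0.011], [1.0, 0.013, -0.011], [-0.011, -0.011, -1.0]] [-0.26950046  0.53326894 -0.07162705] [-0.23  0.15  0.8   1.65 -0.1   1.39  2.17]
to inner, tool cm [2.48767353 1.76673893 6.75100438]
```

Emit:
servo_tool([
  [[1.2, 0.9, 0], 0, 0],
  [[1.2, 0.8, 1.5], 0, 0],
  [[0, 0, 2], 0, 0],
  [[0, 0, 1], 0, 0],
  [[0, 0, 0.5], 0, 0],
  [[0, 0, 0], 0, 0],
])

```text
clock: 3.02
position: [0.474, -0.2667, 0.2199]
ee_rot: [0.702, 0.712, -0.007, -0.001]
ft_force: [-0.2, -0.4, -0.3]
grip_width: 0.001
```

```bash
cat > st.py <<'E'
from h import *
from scipy.spatial.transform import Rotation as R
import sys
s=telemetry.get_obs();r=R.from_quat(s['ee_rot']);p=s['position']
t=np.array([float(x) for x in sys.argv[1:4]])
print(p.round(4),s['ft_force'].round(2),s['joint_pos'].round(2),'to target, tool cm',(100*r.inv().apply(t-p)).round(2))
E
python3 st.py .4725 -.272 .205
```

```text
[ 0.474  -0.2667  0.2199] [-0.18 -0.38 -0.27] [-0.26  0.19  0.77  1.72 -0.12  1.29  2.13] to target, tool cm [-0.51 -0.13  1.49]
```

Emit:
servo_tool([
  [[-0.5, 0, 0], 0, 0],
  [[0, 0, 0.7], 0, 0],
  [[0, 0, 0.6], 0, 0],
  [[0, 0, 0.4], 0, 0],
  [[0, 0, 0.4], 0, 0],
])

```text
clock: 3.43
position: [0.4752, -0.2723, 0.2002]
ee_rot: [0.702, 0.712, -0.006, 0.0]
ft_force: [0.5, 1.5, 1.7]
grip_width: 0.004
```

```bash
python3 st.py .4725 -.272 .182
```

```text
[ 0.4752 -0.2723  0.2002] [0.52 1.5  1.69] [-0.24  0.22  0.77  1.74 -0.15  1.25  2.15] to target, tool cm [ 0.05 -0.25  1.82]
```

In contact, and the door is moving down. I'll keep pushing in small steps.

Emit:
servo_tool([
  [[0, 0, 0.5], 0, 0],
  [[0, 0, 0.4], 0, 0],
  [[0, 0, 0.4], 0, 0],
  [[0, 0, 0.3], 0, 0],
  [[0, 0, 0.3], 0, 0],
])

```text
clock: 3.85
position: [0.4755, -0.2726, 0.1817]
ee_rot: [0.702, 0.712, -0.005, 0.0]
ft_force: [-19.3, 13.2, 59.4]
grip_width: -0.002
```

Emit:
servo_tool([
  [[0, 0, 0.1], 0, 0],
])

```text
clock: 3.93
position: [0.4754, -0.2725, 0.1821]
ee_rot: [0.702, 0.712, -0.005, 0.0]
ft_force: [-7.0, 5.4, 12.5]
grip_width: 0.001
```

Emit:
servo_tool([
  [[0, 0, 0.1], 0, 0],
  [[0, 0, 0.1], 0, 0],
  [[0, 0, 0.1], 0, 0],
  [[0, 0, 0.1], 0, 0],
])

```text
clock: 4.27
position: [0.4754, -0.2725, 0.1821]
ee_rot: [0.702, 0.712, -0.003, -0.0]
ft_force: [-5.6, 4.5, 15.0]
grip_width: 0.002
```

```bash
python3 - <<'E'
from h import *
cap('scene','scene1'); print(telemetry.get_obs()['ft_force'])
im=cv2.imread('pics/scene1.png')[60:290,120:440];cv2.imwrite('pics/c1.png',cv2.resize(im,None,fx=2.4,fy=2.4))
E
```

```text
[-5.38737023  4.81683112 14.70705005]
```

View pics/c1.png

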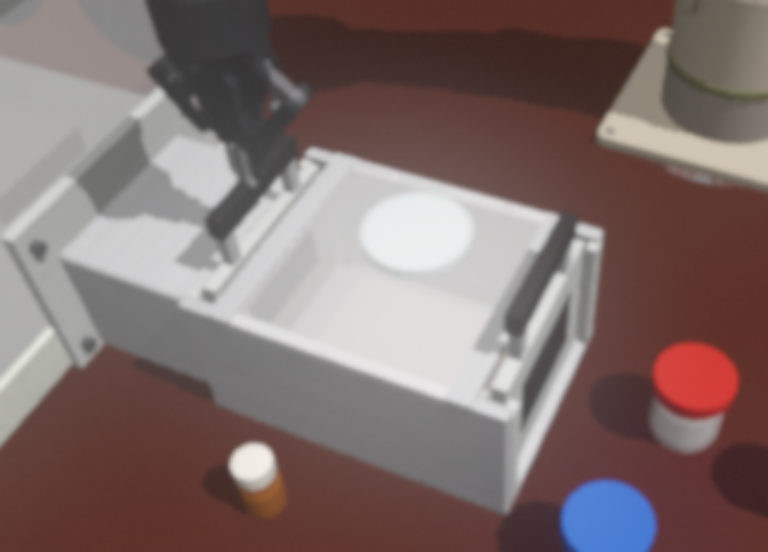

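The crop shows the fingers on the inner bar (about (250,190)), the door seated, and the outer door still shut. The tip height of 0.182 matches a shut door, with 15 N held. Next I rise and go over to the outer handle.

Emit:
servo_tool([
  [[0, 0, -1.5], 0, 0],
  [[0, 0, -2.5], 0, 0],
  [[0, 0, -2.5], 0, 0],
  [[2, 0, -1], 0, 4.5],
  [[3.5, 0, 0], 0, 4.5],
  [[3.5, 0, 0], 0, 4.5],
  [[3.5, 0, 0], 0, 4.5],
  [[3.5, 0, 0], 0, 4.5],
  [[3, 0, 0], 0, 4.5],
  [[2, 0, 0], 0, 4.5],
  [[0, 0, 0], 0, 4.5],
])

```text
clock: 5.23
position: [0.4714, -0.0572, 0.2573]
ee_rot: [0.705, 0.709, -0.004, 0.001]
ft_force: [0.6, 0.7, 0.1]
grip_width: 0.527
```

```bash
python3 st.py .468 -.034 .155; python3 - <<'E'
from h import *
# inner bar now
im,d=cap('top','top1');W=cloud('top',d)
for nm,(u0,u1,v0,v1) in {'inner':(440,462,200,285),'outer':(310,330,205,285)}.items():
    w=W[v0:v1,u0:u1];m=(im[v0:v1,u0:u1].max(2)<60)&(w[...,2]>.15)&(w[...,2]<.215)
    p=w[m]; print(nm,len(p),len(p) and (p.mean(0),np.percentile(p[:,2],[10,50,90])))
E
```

```text
[ 0.4714 -0.0572  0.2573] [0.62 0.73 0.07] [-0.55 -0.04  0.56  1.83  0.03  1.36  1.58] to target, tool cm [ 2.4  -0.29 10.21]
inner 449 (array([ 0.47305985, -0.27181783,  0.17975221]), array([0.17267143, 0.18131362, 0.18318192]))
outer 0 0
```

Emit:
servo_tool([
  [[1.2, -0.2, 0], 0, 4.5],
  [[0.8, 0, 0], 0, 4.5],
  [[0, 0, 2], 0, 4.5],
  [[0, 0, 2], 0, 4.5],
  [[0, 0, 1], 0, 4.5],
  [[0, 0, 0], 0, 4.5],
])

```text
clock: 5.78
position: [0.4702, -0.0439, 0.2056]
ee_rot: [0.707, 0.707, -0.004, 0.003]
ft_force: [-0.3, -0.1, 0.0]
grip_width: 0.528
```

```bash
python3 st.py .468 -.034 .153
```

```text
[ 0.4702 -0.0439  0.2056] [-0.28 -0.14  0.04] [-0.56 -0.01  0.55  1.91  0.02  1.24  1.56] to target, tool cm [ 1.04 -0.21  5.25]
```

Emit:
servo_tool([
  [[0.7, 0, 0], 0, 4.5],
  [[0.3, 0, 0], -0.02, 4.5],
  [[0, 0, 0], 0, 4.5],
  [[0, 0, 0], 0, 4.5],
])

```text
clock: 6.12
position: [0.471, -0.0344, 0.2073]
ee_rot: [0.701, 0.714, -0.003, 0.003]
ft_force: [0.5, -1.0, 0.8]
grip_width: 0.527
```

```bash
python3 st.py .468 -.034 .153;  python3 - <<'E'
from h import *
cap('scene','scene2')
im=cv2.imread('pics/scene2.png')[80:280,240:480];cv2.imwrite('pics/c2.png',cv2.resize(im,None,fx=2.8,fy=2.8))
E
```

```text
[ 0.471  -0.0344  0.2073] [ 0.46 -1.    0.76] [-0.57 -0.02  0.54  1.91  0.02  1.25  1.55] to target, tool cm [ 0.1  -0.3   5.43]
```

View pics/c2.png

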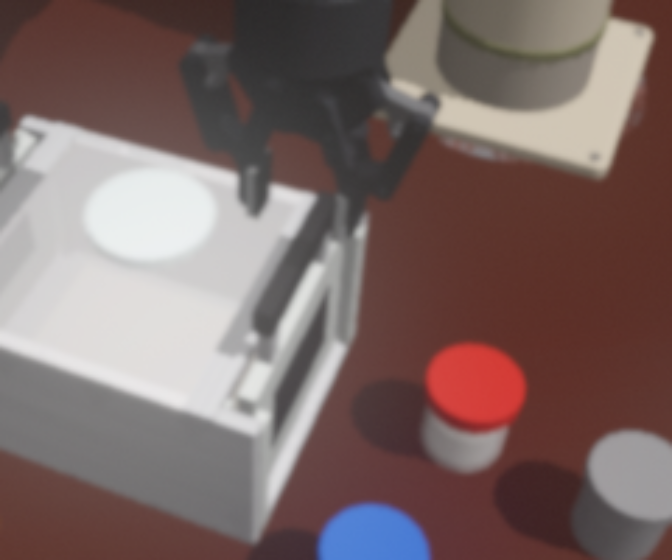

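The fingers straddle the outer bar from above ((255,190) and (345,210), bar between) and are clear of the dish and cup. Descending.

Emit:
servo_tool([
  [[0, -0.2, 1.5], 0, 4.5],
  [[0, 0, 1.5], 0, 4.5],
  [[0, 0, 1], 0, 4.5],
  [[0, 0, 0.7], 0, 4.5],
  [[0, 0, 0.3], 0, 4.5],
  [[0, 0, 0], 0, 4.5],
])

```text
clock: 6.67
position: [0.4713, -0.0349, 0.1583]
ee_rot: [0.701, 0.714, -0.001, 0.005]
ft_force: [0.2, 0.3, 0.4]
grip_width: 0.528
```

```bash
python3 st.py .468 -.034 .153
```

```text
[ 0.4713 -0.0349  0.1583] [0.24 0.25 0.41] [-0.56  0.03  0.55  1.98 -0.01  1.13  1.58] to target, tool cm [ 0.1  -0.33  0.52]
```

Emit:
servo_tool([
  [[0, 0, 0.4], 0, 4.5],
  [[0, 0, 0], 0, 3],
  [[0, 0, 0], 0, 1.8],
  [[0, 0, 0], 0, 0],
  [[0, 0, 0], 0, 0],
  [[0, 0, 0], 0, 0],
  [[0, 0, 0], 0, 0],
  [[0, 0, 0], 0, 0],
], force=60)

```text
clock: 7.33
position: [0.4721, -0.0361, 0.1552]
ee_rot: [0.701, 0.713, -0.001, 0.006]
ft_force: [0.7, -1.3, -3.2]
grip_width: 0.15
```

Gripped: about 13 mm opening on a 14 mm bar. Lifting.

Emit:
servo_tool([
  [[0, 0, -0.5], 0, 0],
  [[0, 0, -0.8], 0, 0],
  [[0, 0, -1], 0, 0],
  [[0, 0, -1], 0, 0],
  [[0, 0, -1], 0, 0],
])

```text
clock: 7.75
position: [0.472, -0.0361, 0.1965]
ee_rot: [0.701, 0.713, -0.002, 0.007]
ft_force: [5.9, -2.2, -9.7]
grip_width: 0.154
```

```bash
python3 st.py .472 -.036 .243
```

```text
[ 0.472  -0.0361  0.1965] [ 5.92 -2.25 -9.65] [-0.57 -0.01  0.54  1.93  0.02  1.22  1.56] to target, tool cm [-0.04  0.03 -4.65]
```

Rising with the expected force of about 9.7 N and no slip.

Emit:
servo_tool([
  [[0, 0, -1], 0, 0],
  [[0, 0, -1], 0, 0],
  [[0, 0, -1], 0, 0],
  [[0, 0, -0.8], 0, 0],
  [[0, 0, -0.5], 0, 0],
  [[0, 0, -0.3], 0, 0],
])

```text
clock: 8.25
position: [0.472, -0.0362, 0.2432]
ee_rot: [0.701, 0.713, -0.002, 0.008]
ft_force: [4.5, -1.7, -10.0]
grip_width: 0.151
```

```bash
python3 st.py .472 -.036 .245
```

```text
[ 0.472  -0.0362  0.2432] [ 4.48 -1.7  -9.99] [-0.57 -0.05  0.53  1.86  0.04  1.32  1.54] to target, tool cm [ 0.01 -0.   -0.18]
```

Emit:
servo_tool([
  [[0, 0, -0.1], 0, 0],
  [[0, 0, 0], 0, 0],
  [[0, 0, 0], 0, 0],
  [[0, 0, 0], 0, 4.5],
  [[0, 0, 0], 0, 4.5],
  [[0, 0, 0], 0, 4.5],
  [[0, 0, 0], 0, 4.5],
  [[0, 0, 0], 0, 4.5],
])

```text
clock: 8.92
position: [0.4721, -0.0356, 0.2455]
ee_rot: [0.701, 0.713, -0.001, 0.008]
ft_force: [-1.0, 0.2, -0.4]
grip_width: 0.526
```

```bash
python3 st.py .472 -.035 .33
```

```text
[ 0.4721 -0.0356  0.2455] [-1.04  0.22 -0.42] [-0.57 -0.05  0.53  1.86  0.04  1.32  1.54] to target, tool cm [-0.05  0.07 -8.45]
```

Emit:
servo_tool([
  [[0, 0, -1], 0, 4.5],
  [[0, 0, -2], 0, 4.5],
  [[0, 0, -2], 0, 4.5],
  [[0, 0, -2], 0, 4.5],
  [[0, 0, -2], 0, 4.5],
  [[0, 0, -1], 0, 4.5],
  [[2, 0, 0], 0, 4.5],
  [[3.5, 0, 0], 0, 4.5],
  [[3.5, 0, 0], 0, 4.5],
  [[3.5, 0, 0], 0, 4.5],
  [[2, 0, 0], 0, 4.5],
  [[0, 0, 0], 0, 4.5],
])

```text
clock: 9.92
position: [0.4681, 0.1145, 0.3552]
ee_rot: [0.703, 0.711, 0.001, 0.009]
ft_force: [-0.3, -0.1, 0.3]
grip_width: 0.526
```

```bash
python3 st.py .472 -.035 .33; python3 - <<'E'
from h import *
im,d=cap('scene','scene3');W=cloud('scene',d)
im2,d2=cap('top','top3');W2=cloud('top',d2)
m=(im2.max(2)<60)&(W2[...,2]>.16)&(W2[...,2]<.29)&(abs(W2[...,0]-.47)<.07)
for nm,y in(('outer',-.035),('inner',-.272)):
    for w,n in((W2,'top'),(W,'scene')):
        g=(im2 if n=='top' else im).max(2)
        k=(g<60)&(abs(w[...,1]-y)<.012)&(abs(w[...,0]-.47)<.06)&(w[...,2]>.15)&(w[...,2]<.29)
        print(nm,n,k.sum(),k.any() and np.percentile(w[k][:,2],[50,90]))
im=im.astype(int);k=(im[...,2]>150)&(im[...,1]<80)&(W[...,2]>.055)&(W[...,2]<.08)&(abs(W[...,0]-.43)<.06)&(abs(W[...,1]-.08)<.06)
print('cup cap',k.sum(),W[k].mean(0),np.ptp(W[k],0))
im=np.load('pics/scene0.npy');W=cloud('scene',im);i=cv2.imread('pics/scene0.png').astype(int)
k=(i[...,2]>150)&(i[...,1]<80)&(W[...,2]>.055)&(W[...,2]<.08)&(abs(W[...,0]-.43)<.06)&(abs(W[...,1]-.08)<.06)
print('before',k.sum(),W[k].mean(0))
E
```

```text
[0.4681 0.1145 0.3552] [-0.34 -0.15  0.27] [-0.71 -0.05  0.35  1.64  0.03  1.55  1.22] to target, tool cm [-14.93   0.2    2.68]
outer top 576 [0.27097479 0.27233984]
outer scene 86 [0.27007685 0.27253403]
inner top 459 [0.18142858 0.18321329]
inner scene 0 False
cup cap 788 [0.43118513 0.08430583 0.06833425] [0.06505183 0.06550917 0.01231305]
before 790 [0.4312458  0.08429805 0.0683726 ]
```

View pics/scene3.png

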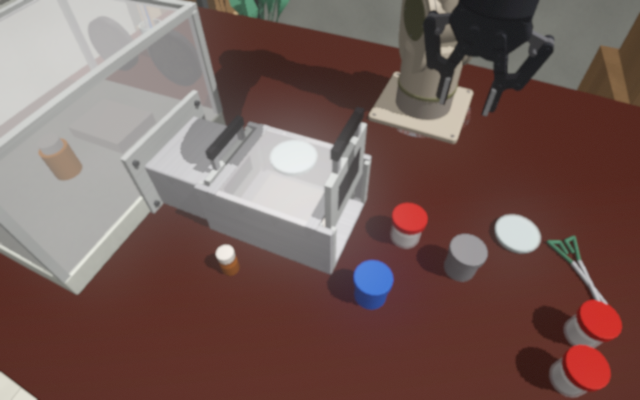

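The outer door stands up (bar at (348,133)), the inner door is shut (bar at (226,138)), the cup at (408,225) has not moved, and the gripper is clear of everything. Handing in.

```bash
python3 -c "
from h import *
order.hand_in()"
```

```text
the job is handed in; nothing more can be done
```

I pressed the inner door shut, lifted the outer door all the way up and let go, and handed in at about 10 s. The hand-in gave no verdict.

- **Inner door:** it started about 22 mm ajar. I pushed it onto its stop with the closed fingers (peak 59 N, then about 15 N held for 0.4 s). The top camera later put the top of its bar at 0.182 m, which is the shut height.
- **Outer door:** I gripped the bar, raised it about 90 mm against roughly 10 N and released it. Both cameras put the top of its bar at about 0.272 m, so it is standing up by itself at its upper stop.
- **Cup:** its cap position changed by less than 0.1 mm between the first and last pictures, and it is upright.
- **Robot:** the gripper is clear of everything, with close to zero force on the tool.

The last checks agreed, except that the scene camera gave no reading of the inner bar at the end. The shut reading there rests on the top camera's depth and the scene picture by eye.

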